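# Clear the salvaged parts into the drawer and set the magnifier over the board

## Task

Get the repair bench ready to inspect the stripped circuit board: first swing the magnifier away from beside the salvaged parts until its lens hangs centred over the board in the steel chassis, and leave it there. Then pull the parts drawer right out to its stop, put every salvaged part on the mat (transformer, finned heat sink, steel-can mains filter, black block capacitor, copper-wound choke: whichever are there) into it, and push the drawer fully shut. Leave the solder spool, the screw dish and everything else standing where they are.

Things in the scene. Friction and masses are not known exactly. Their poses are not given: they have to be found in the camera images.
- transformer: Salvaged part, mains transformer: dark steel core frame round a yellow taped winding; a box 70 (own x) x 50 (own y) x 48 (own z, up) mm, 0.08 to 0.5 kg. Origin: centre of its underside. Lies upright on the bench mat at the start, long side within about 0.3 rad of world x; may be absent (None). Goes in the drawer.
- heatsink: Salvaged part, aluminium heat sink, flat base with six upright fins running along its length; a box 80 (own x) x 42 (own y) x 46 (own z, up) mm, 0.08 to 0.5 kg. Origin: centre of its underside. Lies upright on the bench mat at the start, long side within about 0.3 rad of world x; may be absent (None). Goes in the drawer.
- filter: Salvaged part, mains filter in a plain steel can, with a black socket face at one end; a box 76 (own x) x 46 (own y) x 36 (own z, up) mm, 0.08 to 0.5 kg. Origin: centre of its underside. Lies upright on the bench mat at the start, long side within about 0.3 rad of world x; may be absent (None). Goes in the drawer.
- capacitor: Salvaged part, black plastic block capacitor; a box 66 (own x) x 38 (own y) x 42 (own z, up) mm, 0.08 to 0.5 kg. Origin: centre of its underside. Lies upright on the bench mat at the start, long side within about 0.3 rad of world x; may be absent (None). Goes in the drawer.
- choke: Salvaged part, choke: copper winding between two dark core plates on a black base; a box 62 (own x) x 44 (own y) x 44 (own z, up) mm, 0.08 to 0.5 kg. Origin: centre of its underside. Lies upright on the bench mat at the start, long side within about 0.3 rad of world x; may be absent (None). Goes in the drawer.
- drawer (a joint): Slide of the only drawer of the low grey steel drawer unit (unit 280 deep x 320 wide x 110 mm high, fixed, standing on the bench, a bench meter on its rear half from 135 mm behind the front edge of its top). 0 m = shut, 0.20 m = out at its stop; it opens towards the robot along the unit's own -x, with about 3 N of friction, and stays where it is left.
- handle (a point): Middle of the drawer's handle: a level steel bar, 12 mm thick, 120 mm long along the unit's y, its centre line 45 mm in front of the drawer front, 96 mm above the bench and 14 mm below the unit's top; 39 mm of free space between bar and front, room for a finger from above. Axes: x straight into the unit, y along the bar, z up; moves with the drawer.
- drawer_foot (a point): On the drawer's inner floor, at the middle of its front end, 18 mm above the bench. Axes as handle. The floor runs from x = 0 to 238, y = -140 to 140 mm; walls 6 mm thick, 39 mm high, front panel 89 mm. With the drawer at its stop, x = 0 to 185 mm is open above; the rest is under the unit's top (underside 84 mm above the floor). This point lies 59 mm behind and 78 mm below the handle.
- stem (a point): Middle of the grip stem on the magnifier's arm: an upright black round peg, 18 mm diameter, 45 mm tall, from 243 to 288 mm above the bench (this point: 265 mm), 172 mm from the axis of the upright post, on the straight line from the post to the lens. Take it from above to swing the arm. The arm is level, 20 mm wide, 16 mm thick, its top at 243 mm.
- lens (a point): Centre of the magnifier's lens, in a white ring of 110 mm outer diameter, 20 mm thick, 235 mm above the bench, at the arm's end, 248 mm from the axis of the fixed 24 mm post (round white foot) about which the arm swings. It starts by the parts, about 0.6 to 1.1 rad clockwise (from above) of the board. The joint is stiff (0.35 N m) and stays where it is left; no stop within 0.25 rad of the board.
- board_mid (a point): Centre of the tan circuit board in its steel chassis (130 x 100 mm, 36 mm high, fixed on the bench); this point is on the board's face, 26 mm above the bench. It lies within 15 mm of the circle that the lens can swing along.
- spool: Bystander: steel-grey solder spool, 54 mm diameter, 46 mm tall, standing among the parts; loose, to be left alone. Origin: centre of its underside.
- dish: Bystander: small round steel screw dish, 68 mm across, 22 mm high, behind the parts; loose, to be left alone. Origin: centre of its underside.

How it is judged:
On the way, in this order (a step that is already met when the one before it is completed fails the run):
1. the magnifier's lens hangs over the board (horizontal distance between lens and board_mid below 0.03 m), for 0.5 s.
2. the drawer is pulled out to its stop (value of joint drawer above 0.192 m), for 0.1 s.
3. every salvaged part is in the drawer (x of transformer in the frame of drawer_foot between -0.006 and 0.244 m and y of transformer in the frame of drawer_foot between -0.143 and 0.143 m and z of transformer in the frame of drawer_foot between -0.01 and 0.052 m and x of heatsink in the frame of drawer_foot between -0.006 and 0.244 m and y of heatsink in the frame of drawer_foot between -0.143 and 0.143 m and z of heatsink in the frame of drawer_foot between -0.01 and 0.052 m and x of filter in the frame of drawer_foot between -0.006 and 0.244 m and y of filter in the frame of drawer_foot between -0.143 and 0.143 m and z of filter in the frame of drawer_foot between -0.01 and 0.052 m and x of capacitor in the frame of drawer_foot between -0.006 and 0.244 m and y of capacitor in the frame of drawer_foot between -0.143 and 0.143 m and z of capacitor in the frame of drawer_foot between -0.01 and 0.052 m and x of choke in the frame of drawer_foot between -0.006 and 0.244 m and y of choke in the frame of drawer_foot between -0.143 and 0.143 m and z of choke in the frame of drawer_foot between -0.01 and 0.052 m), for 0.2 s.
At the end, for the whole second after the job is handed in: All salvaged parts lie at rest inside the drawer, the drawer is shut to within 6 mm, and the centre of the lens is within 30 mm (seen from above) of the centre of the board (all of step 3 and linear speed of each of transformer, heatsink, filter, capacitor, choke below 0.02 m/s and value of joint drawer below 0.006 m and horizontal distance between lens and board_mid below 0.03 m); the robot touches nothing.
It fails at once if a bystander (solder spool, screw dish) is knocked over or shoved more than 80 mm (angle between any of spool, dish's own z axis and vertical above 0.7 rad or distance of any of spool, dish from where it was at the start of the episode above 0.08 m).
Of transformer, heatsink, filter, capacitor, choke only 3 to 5 are there at a start; the rules pass over those that are not, and their reading is None.
At some moment in a run one of transformer, heatsink, filter, capacitor, choke may be knocked a few centimetres aside while the robot is not near it.
Once in a run the grip may slacken for a moment while it holds something.
It also fails if it takes over 210 s, if anything falls off the work surface, if the arm or the gripper's body presses on something with over 40 N, if the wrist force passes 120 N, or if a joint passes its speed limit or range.

## Robot

A 7-joint arm with a two-finger parallel gripper is mounted at the origin on the work surface. World frame = base frame: x ahead of the robot, y to its left, z up, the work surface at z = 0. Lengths are in m, angles in rad, forces in N, time in s.
With the tool pointing down it reaches from about 0.4 to 0.875 m from the base axis. Payload 19.3 kg.
Tool frame: the origin (TCP) lies midway between the tips of the shut fingers; the grasp point (between the pads) lies manip.grip_depth behind it (manip.grip_depth is the distance from the TCP to the grasp point, in m); z points along the fingers, y is the line along which they close (so a half turn about z gives the same grasp; the last joint's range is limited). The gripper opens to 85 mm and grips with 20 to 120 N. Pads are 22 mm wide; open, the fingers measure 114 mm over their backs; the gripper's body (76 mm by 85 mm) begins 54 mm behind the grasp point. The pads swing forward as they close: fully open they stand 13 mm farther back than shut.
Start: joints at [1.217, 0.521, -0.036, 1.599, 0.021, 1.021, -0.113], TCP at [0.175, -0.6, 0.231] pointing down, gripper open.
Joint ranges: [-2.91, 2.91], [-0.3, 2.13], [-1.5, 1.42], [0.17, 2.43], [-1.26, 4.41], [0.16, 1.93], [-2.52, 2.52]. Speed limits (rad/s): [1.89, 1.89, 2.39, 2.39, 3.01, 3.01, 3.01].

## Interface

Orientations are given as a rotation vector (axis times angle).
In Python, from plant import status, capture, camera_params, order, manip gives the robot as it stands. The module is installed in compiled form; this text tells all that it offers.
- The arm moves only by the shell command python3 -m pendant 'ROWS' [OPENING] [FORCE]. ROWS is JSON, a list of rows, each a list of 2 entries, a list of its own where there are three numbers: the shift along the tool's x, y, z in mm, then the turn about the tool's z in degrees. A call has 1 to 12 rows; each row shifts and turns the commanded pose from where the row before left it, along the tool's axes as they then stand; what a row does not reach is not made up. A row lasts 1/12 s, in which the tool goes at most 41.7 mm and 7.16 degrees, less where a joint would pass 70% of its speed; a pose out of reach is approached as far as the arm can. A call with a gripper value outside its range is refused whole. OPENING is the opening, from 0 (shut) to 1 (fully open), set as the call begins (- or left out, the last holds). The fingers move at their own pace and stop on an object; FORCE is the grip in N (left out, the last holds). Time passes only in rows, so rows that do not move let the fingers close. It gives the time, the measured TCP pose, the force and the opening at its end, in the units of the state.
- status.get_obs(): the state, without advancing time (a new reading comes with each control period).
- capture(name): name is "side" or "top"; returns (picture, depth): 384x512x3 uint8, red, green, blue; 384x512 float32, m along the optical axis (not along the pixel's ray), 0 where there is no reading.
- camera_params(name): a dict with "camera_matrix" (3x3 intrinsics, pixels), "eye" and "attitude" of the camera in the world. Camera axes: x right, y up, looking along -z (the intrinsics and any distortion apply to the point x, -y, -z); pixel columns grow to the right and rows downward; lengths in m; the calibration is good to about 2 mm. A picture is of the moment at which its call begins. camera_params takes no time and is no camera call.
- order.job_done(): hands the job in, once; it reports no verdict.
The state is a dict: "time": time; "joint_positions": joint angles; "qd": joint speeds; "effort": joint torques, N m; "eef_pos": TCP position; "tcp_rot": TCP orientation; "wrist_force": force on the tool from outside, world axes, zero at the start; "wrist_torque": the same for the moment, N m; "gripper_width": opening from 0.0 (shut) to 1.0 (fully open).
Only numpy, scipy, OpenCV 4.12 (cv2) and the standard library are available. Lean on these libraries where they do the work, as an engineer would, in place of code of your own. Each camera call takes 0.05 s, during which the arm holds its last target. There are 200 camera calls.

## Working session

There is one attempt and no reset: what is moved stays moved. The work goes in short steps, Python scripts to look and compute and a shell command to move; the robot and the scene stay as the last step left them, time stands still between calls to the robot, and variables do not carry over. Pictures are saved under pics/ and viewed, on a budget of 14 in all, crops included, one or two more only if the job needs it, and the job is handed in when it is done.

```bash
mkdir -p pics; cat > h.py <<'E'
import numpy as np, cv2
from scipy.spatial.transform import Rotation as R
from plant import status, capture, camera_params, order, manip
def cam(n):
    p=camera_params(n); A=np.array(p["attitude"],float)
    if A.shape!=(3,3): A=R.from_rotvec(A).as_matrix() if A.size==3 else R.from_quat(A).as_matrix()
    return np.array(p["camera_matrix"]),np.array(p["eye"]),A
def cloud(n,d):
    K,e,A=cam(n); v,u=np.mgrid[:384,:512]
    c=np.stack([(u-K[0,2])/K[0,0]*d,-(v-K[1,2])/K[1,1]*d,-d],-1)
    return c@A.T+e
def ray(n,u,v,z):
    K,e,A=cam(n); r=A@np.array([(u-K[0,2])/K[0,0],-(v-K[1,2])/K[1,1],-1]); return e+r*(z-e[2])/r[2]
def save(n,f):
    im,d=capture(n); cv2.imwrite("pics/"+f+".png",im[:,:,::-1]); np.savez("/tmp/"+n+".npz",im=im,d=d); return im,d
E
python3 - <<'E'
from h import *
print(camera_params("top"),camera_params("side"),manip.grip_depth)
for n in("top","side"):
    im,d=save(n,n+"0"); print((d>0).mean())
s=status.get_obs(); print(s); print(R.from_rotvec(s["tcp_rot"]).as_matrix().round(3))
E
```

```text
{'camera_matrix': array([[377.0552339 ,   0.        , 257.87619692],
       [  0.        , 377.0552339 , 191.40354769],
       [  0.        ,   0.        ,   1.        ]]), 'eye': array([ 0.37903153, -0.03317053,  1.27449453]), 'attitude': array([ 0.15785116, -0.17737543, -1.71330198])} {'camera_matrix': array([[430.86474892,   0.        , 253.45943124],
       [  0.        , 430.86474892, 188.5079942 ],
       [  0.        ,   0.        ,   1.        ]]), 'eye': array([0.46999325, 0.82175301, 0.83761325]), 'attitude': array([ 0.08342203, -1.34760879, -2.69494022])} 0.0187
0.995880126953125
0.9959309895833334
{'time': 0.1, 'joint_positions': array([ 1.21681496,  0.52195819, -0.03632462,  1.59995326,  0.02122322,
        1.02112429, -0.11278959]), 'qd': array([-0.00076925, -0.00159719, -0.00098541, -0.00166128,  0.00165226,
        0.00058795,  0.00021734]), 'effort': array([ 5.12458166e-03, -9.28478551e+01,  1.98447816e+00, -3.70523000e+01,
        1.81335822e-02,  5.40688459e-03, -5.29047372e-05]), 'eef_pos': array([ 0.17486314, -0.59971384,  0.23078016]), 'tcp_rot': array([-3.10900027e+00, -4.44137233e-01,  3.83566989e-04]), 'wrist_force': array([ 0.31454796,  0.24729372, -0.24855108]), 'wrist_torque': array([-0.0091149 , -0.00775291, -0.03336158]), 'gripper_width': 0.9976957823422655}
[[ 0.96   0.28  -0.   ]
 [ 0.28  -0.96   0.001]
 [-0.    -0.001 -1.   ]]
```

View pics/top0.png

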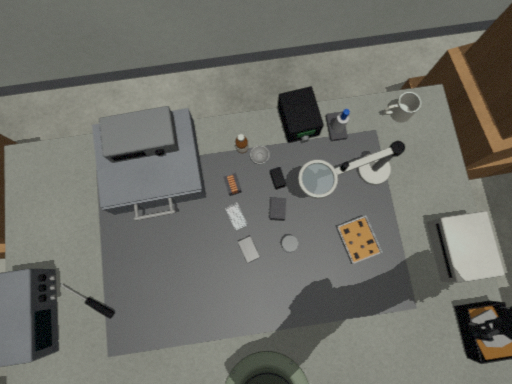

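View pics/side0.png

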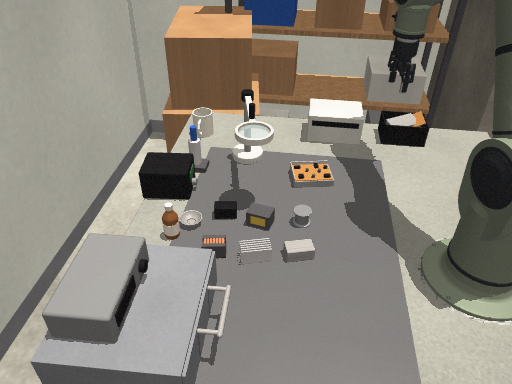

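Top view: drawer unit upper left, handle bar about (155,210). All five parts are there: choke (233,184), heat sink (236,216), filter (248,249), transformer (277,209), capacitor (278,178). Spool is at (290,243), dish (260,155), lens (318,178), stem about (345,167), post foot (375,168), board (360,240). I measure all of these from depth.

```bash
cat > meas.py <<'E'
from h import *
def blob(im,P,u,v,zlo,zhi,r=40):
    m=((P[...,2]>zlo)&(P[...,2]<zhi)).astype(np.uint8)
    w=np.zeros_like(m); w[max(0,v-r):v+r,max(0,u-r):u+r]=1; m*=w
    n,l,st,c=cv2.connectedComponentsWithStats(m,connectivity=4)
    k=l[v,u]
    if k==0: return None
    q=P[l==k]; zt=np.percentile(q[:,2],90); q=q[q[:,2]>zt-.012]
    (cx,cy),(w_,h_),a=cv2.minAreaRect((q[:,:2]*1000).astype(np.float32))
    if w_<h_: w_,h_,a=h_,w_,a-90
    a=(a+90)%180-90
    return round(cx/1000,4),round(cy/1000,4),round(zt,4),round(w_),round(h_),round(a,1)
E
python3 - <<'E'
from meas import *
z=np.load("/tmp/top.npz"); im,d=z["im"],z["d"]; P=cloud("top",d)
for n,u,v in [("choke",233,184),("hs",236,216),("filter",248,249),("trafo",277,209),("cap",278,178),("spool",290,243)]:
    print(n,P[v,u].round(3),blob(im,P,u,v,.02,.08,30))
print("dish",blob(im,P,260,147,.006,.04,25),P[155,260])
print("unit top",blob(im,P,170,190,.1,.125,90),"handle",P[210,155],P[205,137])
m=(P[...,2]>.215)&(P[...,2]<.26)
mm=np.zeros_like(m);mm[150:205,290:395]=1;m&=mm
q=P[m]; print("lens/arm pts",len(q))
ri=(im.min(2)>150)&m; n,l,st,c=cv2.connectedComponentsWithStats(ri.astype(np.uint8)); print(st[:6])
for v,u in [(167,345),(163,352),(160,365),(149,399),(168,375),(180,380),(178,318)]: print((u,v),P[v,u].round(3),im[v,u])
# ring
rg=m.copy(); rg[:,340:]=0; q=P[rg]; (x,y),r=cv2.minEnclosingCircle((q[:,:2]*1000).astype(np.float32)); print("ring",x,y,r,np.median(q[:,2]))
# stem
s=(P[...,2]>.262)&(P[...,2]<.31)&mm; q=P[s]; print("stem", len(q),q.mean(0) if len(q) else 0,q.min(0),q.max(0)); print(np.argwhere(s)[::10][:10])
# board
hsv=cv2.cvtColor(im,cv2.COLOR_RGB2HSV); b=cv2.inRange(hsv,(8,120,120),(25,255,255))>0; b[:205]=0;b[275:]=0;b[:,:325]=0;b[:,395:]=0
q=P[b]; print("board",q[:,2].mean(),cv2.minAreaRect((q[:,:2]*1000).astype(np.float32)))
E
```

```text
choke [0.675 0.011 0.048] (0.6802, 0.0154, np.float64(0.0476), 62, 44, 10.1)
hs [0.573 0.017 0.006] None
filter [ 0.455 -0.008  0.038] (0.4552, -0.0076, np.float64(0.0397), 76, 46, 16.8)
trafo [ 0.57  -0.121  0.045] (0.5737, -0.1233, np.float64(0.0515), 72, 50, -12.3)
cap [ 0.673 -0.141  0.046] (0.6786, -0.1397, np.float64(0.0456), 66, 38, 8.3)
spool [ 0.454 -0.145  0.043] (0.4538, -0.1438, np.float64(0.0494), 52, 49, -8.0)
dish (0.7732, -0.0918, np.float64(0.0224), 66, 64, 47.4) [ 0.77385485 -0.09560998  0.00717927]
unit top (0.7653, 0.2764, np.float64(0.1134), 340, 322, 2.2) handle [0.63495078 0.2880071  0.00320576] [0.64513552 0.3254573  0.07655335]
lens/arm pts 1615
[[     0      0    512    384 196005]
 [   347    150     45     21    275]
 [   299    160     43     37    328]]
(345, 167) [ 0.618 -0.304  0.291] [29 28 25]
(352, 163) [ 0.638 -0.339  0.242] [184 185 176]
(365, 160) [ 0.641 -0.377  0.244] [186 185 175]
(399, 149) [ 0.657 -0.477  0.25 ] [34 34 32]
(375, 168) [ 0.656 -0.466  0.057] [60 60 59]
(380, 180) [ 0.619 -0.486  0.024] [190 189 182]
(318, 178) [ 0.61  -0.236  0.239] [128 136 136]
ring 610.89697265625 -240.70082092285156 62.80712127685547 0.23864978098312895
stem 50 [ 0.62393318 -0.30528903  0.28287705] [ 0.61714909 -0.3149505   0.26484562] [ 0.63237032 -0.29788344  0.2910726 ]
[[162 344]
 [164 342]
 [165 344]
 [166 346]
 [168 341]]
board 0.032690369473413 ((402.044189453125, -227.66473388671875), (117.64903259277344, 389.9351501464844), 12.191754341125488)
```

```bash
python3 - <<'E'
from meas import *
for n in ("top","side"):
    z=np.load(f"/tmp/{n}.npz"); im,d=z["im"],z["d"]; P=cloud(n,d); x,y,Z=P[...,0],P[...,1],P[...,2]
    def box(a,b,c,e,f,g): return (x>a)&(x<b)&(y>c)&(y<e)&(Z>f)&(Z<g)
    def rect(m): q=P[m]; return len(q),np.round(cv2.minAreaRect((q[:,:2]*1000).astype(np.float32))[0]),np.round(cv2.minAreaRect((q[:,:2]*1000).astype(np.float32))[1:][0]),cv2.minAreaRect((q[:,:2]*1000).astype(np.float32))[2],np.median(q[:,2]).round(4)
    print(n,"hs",rect(box(.52,.62,-.06,.07,.04,.06)))
    print("board",rect(box(.33,.55,-.45,-.22,.02,.05)))
    print("handle",rect(box(.55,.66,.19,.40,.08,.105)))
    print("post top",rect(box(.6,.72,-.53,-.44,.2,.4)))
    q=P[box(.6,.72,-.53,-.44,.03,.2)]; print("post",len(q),q.mean(0) if len(q) else 0)
    print("foot",rect(box(.55,.75,-.58,-.4,.012,.03)))
    m=box(.5,.7,-.31,-.17,.2,.26); q=P[m]; print("ring",cv2.minEnclosingCircle((q[:,:2]*1000).astype(np.float32)))
    q=P[box(.5,.7,-.34,-.27,.265,.30)]; print("stem",q.min(0),q.max(0),np.median(q,0))
    m=box(.6,.75,.1,.45,.108,.118);q=P[m]
    f=[(yy,q[abs(q[:,1]-yy)<.004][:,0].min().round(4)) for yy in (.16,.2,.24,.28,.32,.36,.4,.42) if (abs(q[:,1]-yy)<.004).any()]; print("front edge",f)
E
```

```text
top hs (113, array([569.,  18.]), array([81., 42.]), 16.835235595703125, np.float64(0.0464))
board (1251, array([ 433., -371.]), array([130., 102.]), 12.060932159423828, np.float64(0.027))
handle (333, array([625., 295.]), array([210.,  63.]), 89.97425079345703, np.float64(0.1007))
post top (226, array([ 664., -466.]), array([53., 38.]), 84.14735412597656, np.float64(0.2484))
post 152 [ 0.65690975 -0.46905302  0.10866694]
foot (501, array([ 658., -471.]), array([105.,  97.]), 46.72328186035156, np.float64(0.025))
ring ((609.7254028320312, -243.55322265625), 65.5062255859375)
stem [ 0.61714909 -0.3149505   0.26731948] [ 0.63237032 -0.29788344  0.2910726 ] [ 0.62406648 -0.30464541  0.28637207]
front edge [(0.16, np.float64(0.6502)), (0.2, np.float64(0.6494)), (0.24, np.float64(0.6491)), (0.28, np.float64(0.6486)), (0.32, np.float64(0.648)), (0.36, np.float64(0.6452)), (0.4, np.float64(0.6435)), (0.42, np.float64(0.6404))]
side hs (370, array([572.,  18.]), array([80., 47.]), 18.30609130859375, np.float64(0.0441))
board (812, array([ 437., -372.]), array([132., 110.]), 11.96135425567627, np.float64(0.0259))
handle (713, array([627., 296.]), array([ 60., 207.]), 2.3708884716033936, np.float64(0.1002))
post top (132, array([ 667., -467.]), array([55., 39.]), 87.76104736328125, np.float64(0.2451))
post 87 [ 0.67021072 -0.46659095  0.11719477]
foot (401, array([ 668., -464.]), array([ 99., 110.]), 85.4524917602539, np.float64(0.0235))
ring ((617.6032104492188, -243.6398162841797), 69.37947082519531)
stem [ 0.62117916 -0.31469985  0.26567031] [ 0.63605459 -0.29416104  0.28870456] [ 0.62838605 -0.3019733   0.27973531]
front edge [(0.16, np.float64(0.6551)), (0.2, np.float64(0.6547)), (0.24, np.float64(0.6517)), (0.28, np.float64(0.6529)), (0.32, np.float64(0.6511)), (0.36, np.float64(0.646)), (0.4, np.float64(0.6443)), (0.42, np.float64(0.6474))]
```

Measured: post about (0.663,-0.468), stem (0.625,-0.305), board (0.433,-0.371). Post to board comes out at 0.2496 m (given: 0.248), so the swing is about +54°. First I align the tool axes with the world and go above the stem.

```bash
python3 -m pendant '[[[0,0,-35],4.07],[[0,0,-35],4.07],[[0,0,-35],4.07],[[0,0,-30],4.05],[[30,-20,0],0],[[30,-20,0],0],[[30,-20,0],0],[[30,-20,0],0],[[30,-20,0],0],[[30,-20,0],0],[[30,-20,0],0],[[30,-20,0],0]]' 0.6 60; python3 -m pendant '[[[30,-20,0],0],[[30,-20,0],0],[[30,-20,0],0],[[30,-20,0],0],[[30,-20,0],0],[[30,-20,0],0],[[30,-20,0],0],[[0,0,0],0],[[0,0,0],0]]'
```

```text
time: 1.1
eef_pos: [0.4161, -0.4387, 0.3661]
tcp_rot: [-3.141, 0.0, 0.0]
wrist_force: [-0.2, -0.8, -0.5]
gripper_width: 0.6
time: 1.85
eef_pos: [0.6264, -0.2979, 0.365]
tcp_rot: [-3.14, -0.005, 0.002]
wrist_force: [-0.9, 0.8, -0.6]
gripper_width: 0.602
```

```bash
python3 -m pendant '[[[0,6,30],0],[[0,0,30],0],[[0,0,30],0],[[0,0,18],0],[[0,0,0],0]]' 0.6 60;  python3 -m pendant '[[[0,0,0],0],[[0,0,0],0],[[0,0,0],0],[[0,0,0],0],[[0,0,0],0],[[0,0,0],0]]' 0 60; python3 - <<'E'
from h import *
save("side","s1")
E
```

```text
time: 2.27
eef_pos: [0.6226, -0.3063, 0.2542]
tcp_rot: [-3.14, 0.002, 0.009]
wrist_force: [-0.5, -0.1, 0.9]
gripper_width: 0.6
time: 2.77
eef_pos: [0.6254, -0.309, 0.2606]
tcp_rot: [3.137, -0.003, 0.006]
wrist_force: [2.8, -13.5, 1.2]
gripper_width: 0.188
```

View pics/s1.png

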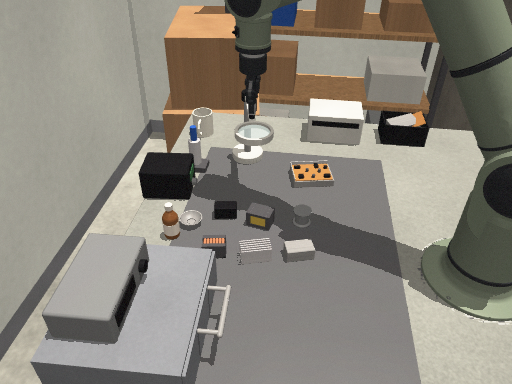

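Stem is held (opening 0.188, about 16 mm). Next the swing along the arc.

```bash
python3 -m pendant '[[[-8,3,0],0],[[-8,4,0],0],[[-8,3,0],0],[[-7,3,0],0],[[-7,3,0],0],[[-7,4,0],0],[[-7,4,0],0],[[-7,4,0],0],[[-6,5,0],0],[[-7,5,0],0]]'; python3 -m pendant '[[[-6,5,0],0],[[-6,5,0],0],[[-6,6,0],0],[[-5,6,0],0],[[-5,6,0],0],[[-5,6,0],0],[[-4,7,0],0],[[-4,7,0],0],[[-4,7,0],0],[[-4,7,0],0],[[0,0,0],0],[[0,0,0],0]]'; python3 - <<'E'
from h import *
for n in("top","side"):
    im,d=save(n,n+"2"); P=cloud(n,d); x,y,Z=P[...,0],P[...,1],P[...,2]
    hsv=cv2.cvtColor(im,cv2.COLOR_RGB2HSV)
    m=(x>.33)&(x<.6)&(y>-.48)&(y<-.25)&(Z>.21)&(Z<.252)&(im.min(2)>75)
    nn,l,st,c=cv2.connectedComponentsWithStats(m.astype(np.uint8)); k=1+st[1:,4].argmax(); q=P[l==k]
    print(n,len(q),q.min(0),q.max(0),q.mean(0))
E
```

```text
time: 3.65
eef_pos: [0.5535, -0.3418, 0.2606]
tcp_rot: [-3.139, -0.004, -0.002]
wrist_force: [-4.7, 13.7, 10.5]
gripper_width: 0.189
time: 4.65
eef_pos: [0.5019, -0.4063, 0.2603]
tcp_rot: [-3.141, 0.002, 0.004]
wrist_force: [-18.7, 8.7, 15.5]
gripper_width: 0.188
top 1301 [ 0.38333854 -0.4281897   0.22588595] [ 0.49790898 -0.31903547  0.24990586] [ 0.43806414 -0.3741456   0.23995005]
side 890 [ 0.38683025 -0.44900067  0.22414773] [ 0.5989201  -0.31374712  0.24936309] [ 0.46751233 -0.3786101   0.23768845]
```

View pics/top2.png

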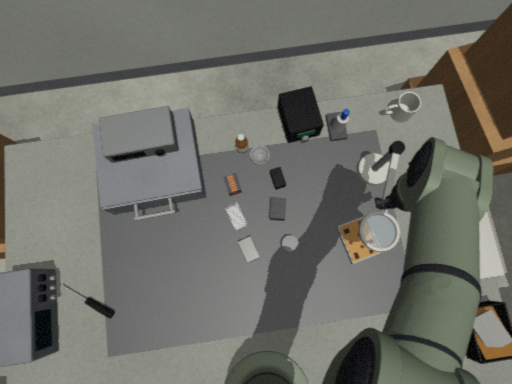

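Lens centre about (0.438,-0.374) against the board at (0.433,-0.371): good. I release, lift, and locate the handle bar.

```bash
python3 -m pendant '[[[0,0,0],0],[[0,0,0],0],[[0,0,0],0],[[0,0,-20],0],[[0,0,-30],0],[[0,0,-30],0],[[0,0,-30],0],[[0,-35,0],0],[[0,-35,0],0],[[0,-35,0],0],[[0,-35,0],0],[[0,-35,0],0]]' 0.6 60; python3 - <<'E'
from h import *
for n in("top","side"):
    im,d=save(n,n+"3"); P=cloud(n,d); x,y,Z=P[...,0],P[...,1],P[...,2]
    m=(x>.55)&(x<.622)&(y>.18)&(y<.42)&(Z>.085)&(Z<.115); q=P[m]
    print(n,len(q),q.min(0),q.max(0),q.mean(0),cv2.minAreaRect((q[:,:2]*1000).astype(np.float32)))
    m=(x>.33)&(x<.6)&(y>-.48)&(y<-.25)&(Z>.21)&(Z<.252)&(im.min(2)>75)
    nn,l,st,c=cv2.connectedComponentsWithStats(m.astype(np.uint8)); k=1+st[1:,4].argmax(); q=P[l==k]
    print("lens",q.min(0),q.max(0),q.mean(0))
    m=(x>.6)&(x<.8)&(y>.05)&(y<.5)&(Z>.1)&(Z<.12); q=P[m]; print("unit y",np.percentile(q[:,1],[1,99]))
E
```

```text
time: 5.75
eef_pos: [0.5039, -0.2294, 0.3689]
tcp_rot: [3.141, -0.0, 0.002]
wrist_force: [1.2, -0.3, -0.3]
gripper_width: 0.603
top 187 [0.59369192 0.20495672 0.09548579] [0.62187105 0.33446496 0.10694247] [0.60326457 0.26983491 0.10140616] ((607.2866821289062, 269.66790771484375), (129.47731018066406, 28.182525634765625), 89.52388000488281)Traceback (most recent call last):
  File "<stdin>", line 7, in <module>
ValueError: attempt to get argmax of an empty sequence
```

Bar centre about (0.602,0.270), front panel at x about 0.648. I hook the bar from behind with shut fingers at x about 0.628.

```bash
python3 -m pendant '[[[8,-36,0],0],[[8,-36,0],0],[[8,-36,0],0],[[8,-36,0],0],[[8,-36,0],0],[[9,-36,0],0],[[9,-36,0],0],[[9,-36,0],0],[[9,-36,0],0],[[9,-36,0],0],[[9,-36,0],0],[[9,-36,0],0]]' 0 60;python3 -m pendant '[[[7,-34,0],0],[[7,-33,0],0],[[7,0,36],0],[[0,0,36],0],[[0,0,36],0],[[0,0,36],0],[[0,0,36],0],[[0,0,0],0],[[0,0,0],0]]'; python3 - <<'E'
from h import *
for n in("top","side"):
    im,d=save(n,n+"4"); P=cloud(n,d); x,y,Z=P[...,0],P[...,1],P[...,2]
    m=(x>.33)&(x<.54)&(y>-.48)&(y<-.25)&(Z>.21)&(Z<.252)
    q=P[m]; print("lens",len(q),q.min(0),q.max(0),q.mean(0))
E
```

```text
time: 6.8
eef_pos: [0.6074, 0.2028, 0.3689]
tcp_rot: [-3.141, 0.0, -0.002]
wrist_force: [0.9, -1.2, 0.5]
gripper_width: 0.002
time: 7.55
eef_pos: [0.6278, 0.2678, 0.1881]
tcp_rot: [3.141, -0.0, -0.003]
wrist_force: [-0.3, 1.1, 0.9]
gripper_width: -0.002
lens 1452 [ 0.38334826 -0.42731034  0.22612255] [ 0.53986177 -0.3181926   0.25160928] [ 0.44431101 -0.37480331  0.23989319]
lens 779 [ 0.38670431 -0.430478    0.2233851 ] [ 0.53872176 -0.31586729  0.25183789] [ 0.45154297 -0.37137911  0.23782264]
```

View pics/side4.png

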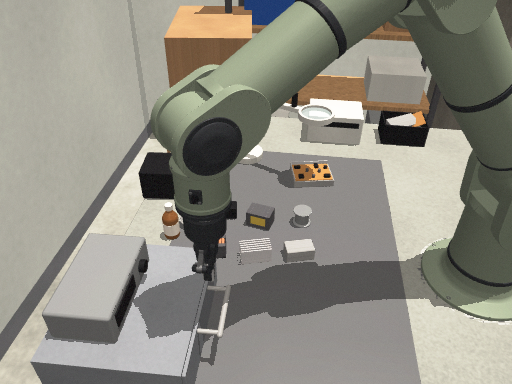

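The lens stays over the board, and the gripper stands above the handle gap. I lower it in two steps with a force check.

```bash
python3 -m pendant '[[[-2,0,35],0],[[0,0,35],0],[[0,0,10],0],[[0,0,8],0],[[0,0,0],0]]'; python3 -m pendant '[[[0,0,8],0],[[0,0,8],0],[[0,0,6],0],[[0,0,0],0]]'
```

```text
time: 8.07
eef_pos: [0.6265, 0.2682, 0.1011]
tcp_rot: [-3.141, 0.0, -0.001]
wrist_force: [-0.6, 0.1, -0.3]
gripper_width: 0.0
time: 8.4
eef_pos: [0.6257, 0.2678, 0.0775]
tcp_rot: [3.141, 0.0, -0.001]
wrist_force: [-0.6, 0.2, -0.2]
gripper_width: 0.002
```

```bash
python3 -m pendant '[[[-15,0,0],0],[[-18,1,0],0],[[-18,0,0],0],[[-18,1,0],0],[[-18,0,0],0],[[-18,1,0],0],[[-18,0,0],0],[[-18,1,0],0],[[-18,0,0],0],[[-18,1,0],0],[[-12,0,0],0]]'; python3 -m pendant '[[[-8,1,0],0],[[-6,0,0],0],[[-5,0,0],0],[[-4,0,0],0],[[0,0,0],0],[[0,0,0],0]]'
```

```text
time: 9.32
eef_pos: [0.4363, 0.2628, 0.0789]
tcp_rot: [-3.141, 0.0, -0.001]
wrist_force: [4.6, -1.0, 0.1]
gripper_width: 0.002
time: 9.82
eef_pos: [0.4189, 0.2623, 0.0792]
tcp_rot: [-3.139, 0.004, -0.012]
wrist_force: [30.3, -3.8, -9.6]
gripper_width: 0.002
```

At the stop (30 N steady). I back off, rise, open, and look again.

```bash
python3 -m pendant '[[[10,0,0],0],[[0,0,-30],0],[[0,0,-40],0],[[0,0,-40],0],[[0,0,-40],0],[[0,0,0],0],[[0,0,0],0]]' 1 60; cat > look.py <<'E'
from meas import *
import sys
def look(tag):
    for n in("top","side"):
        im,d=save(n,n+tag); P=cloud(n,d); x,y,Z=P[...,0],P[...,1],P[...,2]
        m=((x>.40)&(x<.74)&(y>-.22)&(y<.11)&(Z>.028)&(Z<.065)).astype(np.uint8)
        nn,l,st,c=cv2.connectedComponentsWithStats(m,connectivity=8)
        for k in range(1,nn):
            if st[k,4]<25: continue
            q=P[l==k]; (cx,cy),(w,h),a=cv2.minAreaRect((q[:,:2]*1000).astype(np.float32))
            if w<h: w,h,a=h,w,a-90
            print(n,"xy %.0f %.0f size %.0f %.0f ang %.0f ztop %.3f"%(cx,cy,w,h,(a+90)%180-90,np.percentile(q[:,2],90)))
        mm=(x>.33)&(x<.54)&(y>-.48)&(y<-.25)&(Z>.21)&(Z<.252); q=P[mm]; print("lens",len(q),q.min(0).round(3) if len(q) else 0, q.max(0).round(3) if len(q) else 0)
        m=(x>.36)&(x<.48)&(y>.1)&(y<.48)&(Z>.095)&(Z<.112); q=P[m]; print("front panel+bar",cv2.minAreaRect((q[:,:2]*1000).astype(np.float32)) if len(q) else 0)
if __name__=="__main__": look(sys.argv[1])
E
python3 look.py 5
```

```text
time: 10.4
eef_pos: [0.4249, 0.2624, 0.2302]
tcp_rot: [-3.14, 0.001, -0.005]
wrist_force: [-0.2, -0.1, -1.4]
gripper_width: 0.973
top xy 679 -140 size 66 38 ang 8 ztop 0.046
top xy 680 15 size 62 44 ang 10 ztop 0.048
top xy 573 -123 size 71 50 ang -12 ztop 0.052
top xy 454 -144 size 52 49 ang -11 ztop 0.050
top xy 455 -8 size 76 46 ang 17 ztop 0.040
lens 1453 [ 0.383 -0.427  0.226] [ 0.54  -0.318  0.25 ]
front panel+bar ((427.6327819824219, 205.45114135742188), (58.88542938232422, 202.15341186523438), 2.3440515995025635)
side xy 682 -138 size 65 41 ang 9 ztop 0.043
side xy 577 -123 size 71 56 ang -12 ztop 0.049
side xy 471 -142 size 49 25 ang 90 ztop 0.047
side xy 683 15 size 62 49 ang 11 ztop 0.045
side xy 572 18 size 81 48 ang 17 ztop 0.046
side xy 462 -7 size 70 51 ang 14 ztop 0.037
lens 3 [ 0.538 -0.421  0.242] [ 0.539 -0.407  0.242]
front panel+bar ((427.886474609375, 258.675048828125), (59.23916244506836, 307.9828796386719), 2.3352932929992676)
```

View pics/top5.png

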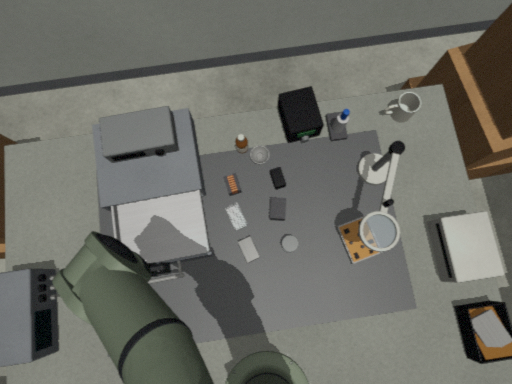

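Drawer is out: the bar moved from x 0.603 to 0.405. Drawer foot about (0.464,0.261), yaw 2.3°; the parts have not moved. Next: the filter at (0.457,-0.008), 17°.

```bash
python3 -m pendant '[[[4,34,0],0],[[4,34,0],0],[[4,34,0],0],[[4,34,0],0],[[4,34,0],0],[[4,34,0],0],[[4,34,0],0],[[4,32,0],0],[[0,0,30],-5.6],[[0,0,30],-5.7],[[0,0,30],-5.7],[[0,0,0],0]]' 1 80; python3 -m pendant '[[[0,0,30],0],[[0,0,30],0],[[0,0,30],0],[[0,0,20],0],[[0,0,16],0],[[0,0,0],0]]'; python3 -m pendant '[[[0,0,0],0],[[0,0,0],0],[[0,0,0],0],[[0,0,0],0],[[0,0,0],0],[[0,0,0],0]]' 0 80;
```

```text
time: 11.5
eef_pos: [0.4528, -0.0082, 0.1332]
tcp_rot: [-3.104, -0.472, 0.014]
wrist_force: [-1.3, -0.5, -1.8]
gripper_width: 1.003
time: 12.0
eef_pos: [0.4547, -0.008, 0.0103]
tcp_rot: [3.108, 0.46, -0.007]
wrist_force: [-0.5, -0.0, -0.2]
gripper_width: 1.001
time: 12.5
eef_pos: [0.4567, -0.0081, 0.0138]
tcp_rot: [3.107, 0.463, 0.003]
wrist_force: [-3.1, 0.1, 19.6]
gripper_width: 0.52
```

Filter held (44 mm). I lift and carry it to the rear right slot (0.600,0.178).

```bash
python3 -m pendant '[[[0,0,-25],0],[[0,0,-35],5.6],[[0,0,-35],5.7],[[0,0,-35],5.7],[[0,0,-15],0],[[20,-26,0],0],[[20,-26,0],0],[[20,-26,0],0],[[20,-27,0],0],[[20,-27,0],0],[[20,-27,0],0],[[20,-27,0],0]]'; python3 -m pendant '[[[3,0,0],0],[[0,0,0],0],[[0,0,30],0],[[0,0,30],0],[[0,0,30],0],[[0,0,20],0],[[0,0,10],0],[[0,0,0],0]]'
```

```text
time: 13.5
eef_pos: [0.5967, 0.1793, 0.1583]
tcp_rot: [-3.141, 0.001, -0.001]
wrist_force: [0.5, -0.4, -1.8]
gripper_width: 0.521
time: 14.17
eef_pos: [0.5978, 0.177, 0.036]
tcp_rot: [3.14, -0.001, -0.004]
wrist_force: [-0.6, 0.1, -1.8]
gripper_width: 0.519
```

```bash
python3 -m pendant '[[[0,0,6],0],[[0,0,0],0]]'; python3 -m pendant '[[[0,0,0],0],[[0,0,0],0],[[0,0,0],0],[[0,0,-15],0],[[0,0,-30],0],[[0,0,-40],0],[[0,0,-40],0],[[0,0,0],0]]' 0.75 80; python3 look.py 6
```

```text
time: 14.33
eef_pos: [0.6001, 0.1779, 0.0327]
tcp_rot: [-3.141, 0.001, -0.004]
wrist_force: [-0.4, -0.2, -2.6]
gripper_width: 0.519
time: 15.0
eef_pos: [0.6021, 0.179, 0.1643]
tcp_rot: [-3.138, 0.001, -0.015]
wrist_force: [1.0, -0.7, 0.0]
gripper_width: 0.75
top xy 679 -140 size 67 38 ang 9 ztop 0.045
top xy 681 15 size 63 44 ang 10 ztop 0.048
top xy 573 -123 size 70 50 ang -11 ztop 0.052
top xy 454 -144 size 52 49 ang -10 ztop 0.049
lens 1451 [ 0.383 -0.427  0.226] [ 0.54  -0.317  0.252]
front panel+bar ((421.9367370605469, 361.69940185546875), (58.83991241455078, 118.02116394042969), 2.3225295543670654)
side xy 576 -123 size 70 58 ang -12 ztop 0.049
side xy 458 -141 size 52 52 ang -88 ztop 0.047
side xy 691 17 size 49 45 ang -81 ztop 0.045
side xy 572 16 size 80 51 ang 17 ztop 0.046
lens 729 [ 0.387 -0.43   0.224] [ 0.518 -0.315  0.251]
front panel+bar ((428.23974609375, 257.96929931640625), (59.044795989990234, 308.3877868652344), 2.3094639778137207)
```

View pics/side6.png

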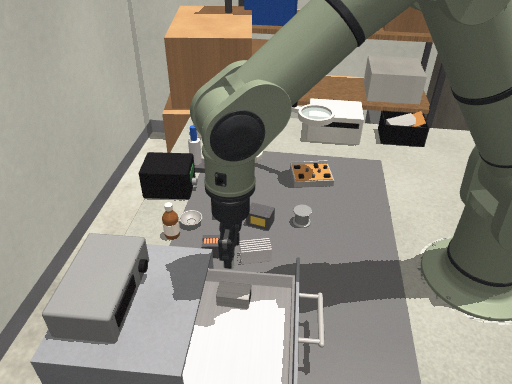

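Filter sits in the drawer at the rear right, near pixel (233,293). Next: heat sink at (0.571,0.018), 17°.

```bash
python3 -m pendant '[[[-6,32,0],0],[[-6,32,0],0],[[-6,32,0],0],[[-6,32,0],0],[[-6,32,0],0],[[0,0,10],-5.6],[[0,0,10],-5.7],[[0,0,10],-5.7],[[0,0,30],0],[[0,0,30],0],[[0,0,30],0],[[0,0,15],0]]' 1 80; python3 -m pendant '[[[0,0,10],0],[[0,0,0],0]]';python3 -m pendant '[[[0,0,0],0],[[0,0,0],0],[[0,0,0],0],[[0,0,0],0],[[0,0,0],0],[[0,0,0],0]]' 0 80
```

```text
time: 16.1
eef_pos: [0.5668, 0.0178, 0.0174]
tcp_rot: [-3.107, -0.465, 0.007]
wrist_force: [-1.0, -0.3, 1.0]
gripper_width: 1.002
time: 16.27
eef_pos: [0.5675, 0.018, 0.009]
tcp_rot: [-3.107, -0.465, 0.006]
wrist_force: [0.2, -0.6, 0.6]
gripper_width: 0.996
time: 16.77
eef_pos: [0.5697, 0.0179, 0.0126]
tcp_rot: [3.107, 0.464, 0.003]
wrist_force: [-3.1, -0.2, 11.5]
gripper_width: 0.479
```

```bash
python3 -m pendant '[[[0,0,-25],0],[[0,0,-35],5.6],[[0,0,-35],5.7],[[0,0,-35],5.7],[[0,0,-20],0],[[4,-36,0],0],[[4,-36,0],0],[[4,-36,0],0],[[4,-36,0],0],[[4,-36,0],0],[[4,-36,0],0],[[4,-34,0],0]]'; python3 -m pendant '[[[0,0,0],0],[[0,0,0],0],[[0,0,30],0],[[0,0,30],0],[[0,0,30],0],[[0,0,20],0],[[0,0,20],0],[[0,0,0],0]]'
```

```text
time: 17.77
eef_pos: [0.5968, 0.2702, 0.1621]
tcp_rot: [-3.141, -0.001, -0.001]
wrist_force: [2.1, -0.5, -1.2]
gripper_width: 0.481
time: 18.43
eef_pos: [0.5974, 0.2663, 0.03]
tcp_rot: [3.141, -0.002, -0.0]
wrist_force: [-0.6, -0.2, -0.4]
gripper_width: 0.48
```

```bash
python3 -m pendant '[[[0,0,0],0],[[0,0,0],0],[[0,0,0],0],[[0,0,-15],0],[[0,0,-30],0],[[0,0,-40],0],[[0,0,-45],0],[[12,36,0],0],[[12,36,0],0],[[12,36,0],0],[[12,36,0],0]]' 0.75 80; python3 look.py 7
```

```text
time: 19.35
eef_pos: [0.6455, 0.1222, 0.16]
tcp_rot: [-3.141, -0.0, -0.003]
wrist_force: [0.4, 0.0, -0.1]
gripper_width: 0.749
top xy 679 -140 size 67 38 ang 9 ztop 0.045
top xy 680 15 size 62 44 ang 10 ztop 0.048
top xy 574 -123 size 71 50 ang -12 ztop 0.051
top xy 454 -144 size 52 49 ang -9 ztop 0.049
lens 1451 [ 0.383 -0.427  0.223] [ 0.54  -0.317  0.252]
front panel+bar ((424.02569580078125, 326.1240539550781), (58.9432373046875, 188.68492126464844), 2.174093008041382)
side xy 667 -141 size 42 35 ang -84 ztop 0.043
side xy 577 -125 size 71 56 ang -12 ztop 0.049
side xy 457 -142 size 52 52 ang 6 ztop 0.047
side xy 683 18 size 61 48 ang 11 ztop 0.045
lens 778 [ 0.387 -0.43   0.224] [ 0.539 -0.315  0.252]
front panel+bar ((428.86883544921875, 258.7355041503906), (59.00824737548828, 307.6246337890625), 2.3026511669158936)
```

```bash
python3 -m pendant '[[[12,36,0],0],[[12,36,0],0],[[11,35,0],0],[[0,0,10],-5],[[0,0,20],-5],[[0,0,30],0],[[0,0,30],0],[[0,0,30],0],[[0,0,16],0],[[0,0,8],0],[[0,0,0],0]]' 1 80; python3 -m pendant '[[[0,0,0],0],[[0,0,0],0],[[0,0,0],0],[[0,0,0],0],[[0,0,0],0],[[0,0,0],0]]' 0 80
```

```text
time: 20.37
eef_pos: [0.6794, 0.017, 0.0134]
tcp_rot: [3.13, 0.274, -0.003]
wrist_force: [-0.7, 1.0, 0.3]
gripper_width: 1.002
time: 20.87
eef_pos: [0.681, 0.0168, 0.0158]
tcp_rot: [3.129, 0.273, 0.004]
wrist_force: [-1.9, -1.5, 11.9]
gripper_width: 0.504
```

```bash
python3 -m pendant '[[[0,0,-25],0],[[0,0,-35],5],[[0,0,-35],5],[[0,0,-35],0],[[0,0,-15],0],[[-24,-27,0],0],[[-24,-27,0],0],[[-24,-27,0],0],[[-24,-27,0],0],[[-24,-26,0],0],[[-24,-26,0],0],[[-24,-26,0],0]]'; python3 -m pendant '[[[0,0,0],0],[[0,0,0],0],[[0,0,30],0],[[0,0,30],0],[[0,0,30],0],[[0,0,20],0],[[0,0,17],0],[[0,0,0],0]]'
```

```text
time: 21.87
eef_pos: [0.5107, 0.204, 0.1596]
tcp_rot: [-3.141, 0.0, -0.001]
wrist_force: [1.1, 1.4, -2.2]
gripper_width: 0.501
time: 22.53
eef_pos: [0.513, 0.2017, 0.0307]
tcp_rot: [3.141, -0.003, 0.001]
wrist_force: [-1.6, -0.6, -3.6]
gripper_width: 0.503
```

```bash
python3 -m pendant '[[[0,0,0],0],[[0,0,0],0],[[0,0,0],0],[[0,0,-15],0],[[0,0,-30],0],[[0,0,-40],0],[[0,0,-45],0],[[8,36,0],0],[[8,36,0],0],[[7,36,0],0],[[7,36,0],0],[[0,0,0],0]]' 0.7 80; python3 look.py 8
```

```text
time: 23.53
eef_pos: [0.5431, 0.051, 0.1592]
tcp_rot: [3.139, -0.013, 0.002]
wrist_force: [0.6, -2.4, -0.7]
gripper_width: 0.702
top xy 678 -140 size 66 38 ang 10 ztop 0.046
top xy 573 -123 size 70 50 ang -13 ztop 0.052
top xy 454 -144 size 52 49 ang -10 ztop 0.049
lens 1452 [ 0.383 -0.427  0.226] [ 0.54  -0.318  0.252]
front panel+bar ((426.9102783203125, 286.3024597167969), (58.9754524230957, 267.7034606933594), 2.1960418224334717)
side xy 682 -139 size 65 44 ang 11 ztop 0.043
side xy 604 -128 size 58 29 ang -82 ztop 0.049
side xy 457 -142 size 52 52 ang -88 ztop 0.047
side xy 543 -118 size 50 8 ang 85 ztop 0.048
lens 566 [ 0.386 -0.43   0.224] [ 0.49  -0.315  0.247]
front panel+bar ((430.3502502441406, 257.4627380371094), (59.111289978027344, 308.9859619140625), 2.3224613666534424)
```

View pics/top8.png

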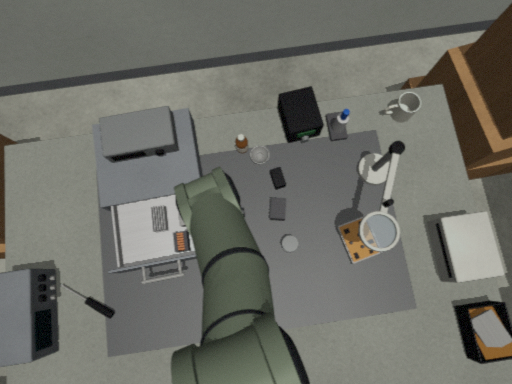

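Heat sink (160,218) and choke (181,241) lie in the drawer. Next: the transformer at (0.575,-0.124), -12°.

```bash
python3 -m pendant '[[[6,35,0],0],[[6,35,0],0],[[6,35,0],0],[[6,35,0],0],[[6,35,0],0],[[0,0,10],6],[[0,0,25],6],[[0,0,30],0],[[0,0,30],0],[[0,0,30],0],[[0,0,14],0],[[0,0,5],0]]' 1 80; python3 -m pendant '[[[0,0,0],0],[[0,0,0],0]]'; python3 -m pendant '[[[0,0,0],0],[[0,0,0],0],[[0,0,0],0],[[0,0,0],0],[[0,0,0],0],[[0,0,0],0]]' 0 80
```

```text
time: 24.63
eef_pos: [0.571, -0.1144, 0.0123]
tcp_rot: [-3.124, 0.326, 0.005]
wrist_force: [-0.7, 0.6, -0.0]
gripper_width: 0.999
time: 24.8
eef_pos: [0.5726, -0.1154, 0.0155]
tcp_rot: [-3.124, 0.327, -0.001]
wrist_force: [-0.5, -0.0, -1.0]
gripper_width: 0.999
time: 25.3
eef_pos: [0.5725, -0.1169, 0.0161]
tcp_rot: [3.123, -0.33, 0.003]
wrist_force: [-3.6, -3.2, 14.5]
gripper_width: 0.572
```

```bash
python3 -m pendant '[[[0,0,-25],0],[[0,0,-35],-6],[[0,0,-35],-6],[[0,0,-35],0],[[0,0,-15],0],[[2,-36,0],0],[[2,-36,0],0],[[2,-36,0],0],[[2,-36,0],0],[[2,-36,0],0],[[2,-36,0],0],[[2,-36,0],0]]'; python3 -m pendant '[[[2,-36,0],0],[[2,-36,0],0],[[1,-36,0],0],[[1,-36,0],0],[[0,-36,0],0],[[0,-36,0],0],[[0,0,0],0],[[0,0,0],0]]'
```

```text
time: 26.3
eef_pos: [0.5856, 0.1377, 0.1601]
tcp_rot: [-3.142, 0.0, -0.0]
wrist_force: [1.2, -0.5, -4.0]
gripper_width: 0.575
time: 26.97
eef_pos: [0.5906, 0.3546, 0.1594]
tcp_rot: [-3.141, -0.006, 0.001]
wrist_force: [0.3, -1.1, -4.1]
gripper_width: 0.575
```

```bash
python3 -m pendant '[[[0,0,30],0],[[0,0,30],0],[[0,0,30],0],[[0,0,20],0],[[0,0,12],0],[[0,0,0],0],[[0,0,0],0]]'
```

```text
time: 27.55
eef_pos: [0.5925, 0.3513, 0.038]
tcp_rot: [3.141, -0.002, 0.001]
wrist_force: [0.1, -0.6, -3.8]
gripper_width: 0.566
```

```bash
python3 -m pendant '[[[0,0,6],0],[[0,0,0],0]]'; python3 -m pendant '[[[0,0,0],0],[[0,0,0],0],[[0,0,0],0],[[0,0,-15],0],[[0,0,-30],0],[[0,0,-40],0],[[0,0,-45],0],[[6,36,0],0],[[6,36,0],0],[[6,36,0],0],[[6,36,0],0],[[6,36,0],0]]' 0.75 80;  python3 -m pendant '[[[6,36,0],0],[[6,36,0],0],[[6,36,0],0],[[6,36,0],0],[[0,0,0],0],[[0,0,0],0]]'; python3 look.py 9
```

```text
time: 27.72
eef_pos: [0.5944, 0.3522, 0.0342]
tcp_rot: [-3.14, 0.002, -0.007]
wrist_force: [1.6, -3.9, 17.3]
gripper_width: 0.574
time: 28.72
eef_pos: [0.6221, 0.1704, 0.1597]
tcp_rot: [-3.141, -0.0, -0.002]
wrist_force: [0.9, -0.2, -0.1]
gripper_width: 0.752
time: 29.22
eef_pos: [0.6463, 0.0253, 0.1594]
tcp_rot: [3.141, -0.006, 0.001]
wrist_force: [-0.2, 1.5, -0.5]
gripper_width: 0.751
top xy 678 -139 size 66 38 ang 8 ztop 0.046
top xy 454 -144 size 52 49 ang -10 ztop 0.049
lens 1452 [ 0.383 -0.427  0.225] [ 0.54  -0.317  0.251]
front panel+bar ((429.79302978515625, 263.06085205078125), (58.958946228027344, 314.11456298828125), 2.258387804031372)
side xy 665 -140 size 41 29 ang -80 ztop 0.043
side xy 457 -144 size 53 52 ang 84 ztop 0.047
lens 773 [ 0.387 -0.429  0.223] [ 0.539 -0.316  0.252]
front panel+bar ((432.4171447753906, 258.115478515625), (58.786155700683594, 308.6061096191406), 2.3210153579711914)
```

View pics/side9.png

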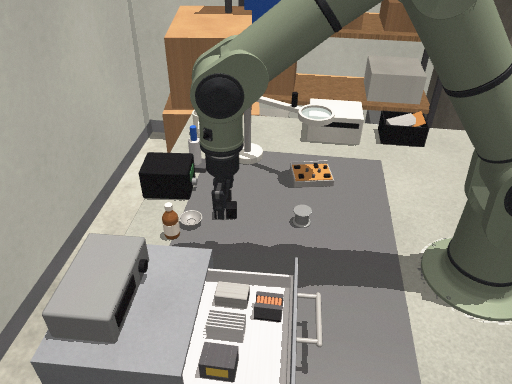

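Four parts lie flat in the drawer: filter (232,294), choke (268,306), heat sink (226,322), transformer (219,360). The capacitor at (0.680,-0.139), 9°, is the last.

```bash
python3 -m pendant '[[[7,33,0],0],[[7,33,0],0],[[7,33,0],0],[[7,33,0],0],[[6,33,0],0],[[0,0,10],-4.5],[[0,0,25],-4.5],[[0,0,30],0],[[0,0,30],0],[[0,0,30],0],[[0,0,14],0],[[0,0,5],0]]' 1 80; python3 -m pendant '[[[0,0,0],0],[[0,0,0],0]]'; python3 -m pendant '[[[0,0,0],0],[[0,0,0],0],[[0,0,0],0],[[0,0,0],0],[[0,0,0],0],[[0,0,0],0]]' 0 80
```

```text
time: 30.32
eef_pos: [0.679, -0.1353, 0.0121]
tcp_rot: [-3.13, -0.249, 0.005]
wrist_force: [-0.4, -0.1, 0.2]
gripper_width: 1.003
time: 30.48
eef_pos: [0.6809, -0.1366, 0.0159]
tcp_rot: [3.132, 0.247, 0.003]
wrist_force: [-0.1, 0.7, 0.9]
gripper_width: 0.998
time: 30.98
eef_pos: [0.6806, -0.1373, 0.0154]
tcp_rot: [3.131, 0.246, 0.002]
wrist_force: [-0.6, 0.1, 9.4]
gripper_width: 0.428
```

```bash
python3 -m pendant '[[[0,0,-25],0],[[0,0,-35],4.5],[[0,0,-35],4.5],[[0,0,-35],0],[[0,0,-15],0],[[-13,-36,0],0],[[-13,-36,0],0],[[-13,-36,0],0],[[-13,-36,0],0],[[-13,-36,0],0],[[-13,-36,0],0],[[-13,-36,0],0]]'; python3 -m pendant '[[[-13,-35,0],0],[[-13,-35,0],0],[[-13,-35,0],0],[[-12,-35,0],0],[[-12,-35,0],0],[[-12,-33,0],0],[[0,0,0],0],[[0,0,0],0]]'
```

```text
time: 31.98
eef_pos: [0.5881, 0.1165, 0.1596]
tcp_rot: [-3.141, 0.0, -0.0]
wrist_force: [1.7, 0.9, -1.6]
gripper_width: 0.432
time: 32.65
eef_pos: [0.5128, 0.3251, 0.1594]
tcp_rot: [-3.141, -0.006, 0.001]
wrist_force: [0.3, -0.6, -1.5]
gripper_width: 0.431
```

```bash
python3 -m pendant '[[[0,0,30],0],[[0,0,30],0],[[0,0,30],0],[[0,0,20],0],[[0,0,14],0],[[0,0,0],0],[[0,0,0],0]]'
```

```text
time: 33.23
eef_pos: [0.5147, 0.3221, 0.0352]
tcp_rot: [3.141, -0.002, 0.0]
wrist_force: [0.5, 0.2, -1.5]
gripper_width: 0.432
```

```bash
python3 -m pendant '[[[0,0,3],0],[[0,0,0],0]]'; python3 -m pendant '[[[0,0,0],0],[[0,0,0],0],[[0,0,0],0],[[0,0,-15],0],[[0,0,-30],0],[[0,0,-40],0],[[0,0,-45],0],[[-28,12,0],0],[[-28,12,0],0],[[-28,12,0],0],[[-28,12,0],0],[[-28,12,0],0]]' 0.7 80; python3 look.py 10
```

```text
time: 33.4
eef_pos: [0.5147, 0.3227, 0.0327]
tcp_rot: [-3.141, 0.001, -0.002]
wrist_force: [0.7, 0.9, -0.7]
gripper_width: 0.434
time: 34.4
eef_pos: [0.3727, 0.2622, 0.1592]
tcp_rot: [-3.141, 0.0, -0.001]
wrist_force: [0.1, 1.0, 0.6]
gripper_width: 0.699
top xy 454 -143 size 52 49 ang -10 ztop 0.050
lens 1449 [ 0.383 -0.428  0.226] [ 0.54  -0.317  0.25 ]
front panel+bar ((431.7644958496094, 228.5703125), (58.866416931152344, 246.1500244140625), 2.228987693786621)
side xy 457 -143 size 52 50 ang 0 ztop 0.047
lens 777 [ 0.387 -0.431  0.224] [ 0.539 -0.315  0.252]
front panel+bar ((433.0062561035156, 259.2056884765625), (58.82461166381836, 308.4946594238281), 2.301145553588867)
```

View pics/side10.png

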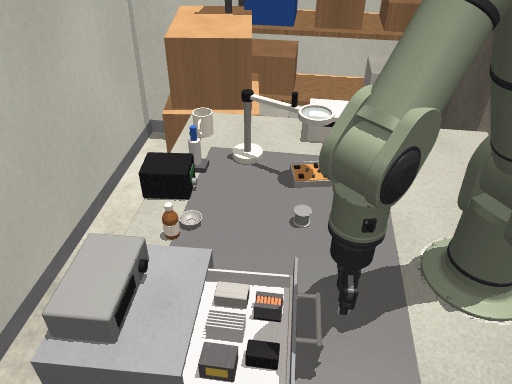

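All five parts are flat in the drawer. I shut the fingers, lower in front of the bar, and push smoothly.

```bash
python3 -m pendant '[[[0,0,0],0],[[0,0,20],0],[[0,0,25],0],[[0,0,25],0],[[0,0,8],0],[[0,0,0],0]]' 0 80; python3 -m pendant '[[[6,0,0],0],[[8,0,0],0],[[10,0,0],0],[[12,-1,0],0],[[14,-1,0],0],[[16,0,0],0],[[16,-1,0],0],[[16,0,0],0],[[16,-1,0],0],[[16,0,0],0],[[16,-1,0],0],[[14,-1,0],0]]'; python3 -m pendant '[[[12,0,0],0],[[10,-1,0],0],[[8,0,0],0],[[6,0,0],0],[[5,0,0],0],[[4,0,0],0],[[0,0,0],0]]'
```

```text
time: 35.0
eef_pos: [0.3737, 0.2627, 0.0795]
tcp_rot: [3.14, 0.0, -0.004]
wrist_force: [-0.5, -0.6, 0.6]
gripper_width: 0.003
time: 36.0
eef_pos: [0.536, 0.2686, 0.0823]
tcp_rot: [-3.141, 0.001, -0.001]
wrist_force: [-3.9, -1.7, 0.9]
gripper_width: -0.002
time: 36.58
eef_pos: [0.5799, 0.2699, 0.0812]
tcp_rot: [-3.141, 0.001, -0.001]
wrist_force: [0.9, -0.9, -0.1]
gripper_width: 0.0
```

```bash
python3 -m pendant '[[[3,0,0],0],[[3,0,0],0],[[3,0,0],0],[[0,0,0],0]]'; python3 -m pendant '[[[3,0,0],0],[[2,0,0],0],[[0,0,0],0],[[0,0,0],0]]'
```

```text
time: 36.92
eef_pos: [0.5856, 0.2702, 0.0805]
tcp_rot: [3.14, 0.001, -0.008]
wrist_force: [-16.6, -1.6, 7.5]
gripper_width: 0.001
time: 37.25
eef_pos: [0.5861, 0.2703, 0.0803]
tcp_rot: [3.138, 0.004, -0.02]
wrist_force: [-49.3, -6.5, 30.9]
gripper_width: -0.006
```

Solidly shut: the bar stopped at x 0.586 and the force rose to 49 N. I back off, rise, retreat and check.

```bash
python3 -m pendant '[[[-12,0,0],0],[[-20,0,0],0],[[-30,0,0],0],[[0,0,-30],0],[[0,0,-35],0],[[0,0,-35],0],[[0,0,-35],0],[[-30,0,0],0],[[-30,0,0],0],[[-30,0,0],0],[[0,0,0],0],[[0,0,0],0]]'; python3 - <<'E'
from h import *
for n in("top","side"):
    im,d=save(n,n+"11"); P=cloud(n,d); x,y,Z=P[...,0],P[...,1],P[...,2]
    m=(x>.55)&(x<.66)&(y>.19)&(y<.40)&(Z>.08)&(Z<.105); q=P[m]; print("bar+front",len(q),cv2.minAreaRect((q[:,:2]*1000).astype(np.float32)),q[:,0].min())
    m=(x>.33)&(x<.5)&(y>-.48)&(y<-.25)&(Z>.21)&(Z<.252); q=P[m]; print("lens",len(q),q.min(0),q.max(0))
    m=(x>.33)&(x<.6)&(y>.05)&(y<.5)&(Z>.02)&(Z<.1); print("stray",m.sum())
s=status.get_obs(); print(s["qd"].round(3),s["wrist_force"])
E
```

```text
time: 38.25
eef_pos: [0.4405, 0.2703, 0.2166]
tcp_rot: [-3.141, -0.002, -0.002]
wrist_force: [1.1, 0.6, 0.0]
gripper_width: -0.003
bar+front 348 ((627.3355712890625, 293.98248291015625), (65.9338607788086, 209.81272888183594), 2.8029489517211914) 0.5926756477643045
lens 1362 [ 0.38332813 -0.42725862  0.22681242] [ 0.49998443 -0.31712285  0.25100211]
stray 19
bar+front 717 ((626.7791748046875, 294.359619140625), (59.583011627197266, 208.16615295410156), 2.2961652278900146) 0.5956929345254502Traceback (most recent call last):
  File "<stdin>", line 5, in <module>
    return umr_minimum(a, axis, None, out, keepdims, initial, where)
ValueError: zero-size array to reduction operation minimum which has no identity
```

View pics/side11.png

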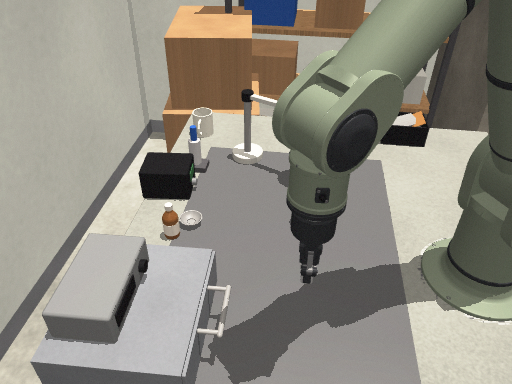

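The drawer is back in its starting pose (side view bar and front centre 626.8/294.4 mm, at the start 627/296). The lens has not moved and the arm is clear.

```bash
python3 -c "
from plant import order; print(order.job_done())"
```

```text
the job is handed in; nothing more can be done
None
```

The job is done and handed in at about 38 s of robot time. No verdict came back, so the checks below are my own measurements.

**What I did:** I swung the magnifier over the board by its stem. Then I pulled the drawer to its stop, put all five parts in it (filter, heat sink, choke, transformer, capacitor), and pushed it shut.

**Last checks:**
- **Lens:** its centre is at about (0.438, -0.373) m against the board at (0.433, -0.371) m, about 5 mm off. The last top view confirms it. The side view's lens check failed because the arm hid the lens.
- **Drawer:** the handle and front are back within about 2 mm of where they started. The push ended against a hard stop at 49 N at the wrist.
- **Parts:** all five lay flat inside in the last picture before closing. I could not see them once the drawer was shut.
- **Bystanders:** the spool was within about 1 mm of its start in the last measurement, taken before closing; the arm hid it afterwards. I did not measure the dish again, but it looks unmoved in the pictures.
- **Disagreement:** the two cameras differed by 3–7 mm in x on some parts, which did not affect the grasps. The drawer also crept in by about 4 mm while I was placing parts.

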